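Clear the hob into the condiment rack by height

TASK

Clear the cooktop for cooking: put the oil bottle, pepper mill, soy bottle and spice jar that stand on it back into the four empty places of the condiment rack, one to a place and upright, so that the row steps down in height from the tall red sauce bottle at one end to the short salt shaker at the other. Set each one down rather than drop it, knock nothing over, and leave the red sauce bottle, the salt shaker, the blue packet and the lemon where they are.

Things in the scene. Friction and masses are not known exactly. Their poses are not given: they have to be found in the camera images.
- rack: Fixed rack: bamboo deck 448 x 96 mm, upper face at z = 16 mm, steel wire gallery to 48 mm. Origin: under the deck's middle at z = 0; x across the row, y along it. Six places along y, centred at x = 0, y = -180, -108, -36, 36, 108, 180 mm, parted by cross wires up to 40 mm; each 69 mm free along y, 80 along x. End places are taken, the four between are empty.
- red_sauce: Red sauce squeeze bottle, pointed green nozzle cap, 206 mm tall, 62 mm in diameter. It stands in one end place of the rack (either end, this varies) and stays there. Origin: centre of its underside, z up; round, yaw free.
- salt_shaker: Grey-brown salt shaker with a grey domed top, 90 mm tall, 44 mm in diameter. It stands in the other end place of the rack and stays there. Origin: centre of its underside, z up; round, yaw free.
- oil_bottle: Slim dark green glass oil bottle, paper label; 182 mm tall, body 50 mm in diameter up to 104 mm, then a shoulder; its black cap, 31 mm in diameter, 144 to 182 mm above the base, can be gripped; 0.2 to 0.4 kg. Starts upright on the hob, whose glass is at z = -3 mm. Origin: centre of its underside, z up; round, yaw free.
- pepper_mill: Turned dark wooden pepper mill with a waist; 157 mm tall with its small steel knob, base 48 mm in diameter; its head, 43 mm in diameter from 112 to 136 mm above the base, rounding off to 147 mm, can be gripped; 0.14 to 0.28 kg. Starts upright on the hob, whose glass is at z = -3 mm. Origin: centre of its underside, z up; round, yaw free.
- soy_bottle: Small amber glass soy sauce bottle, paper label; 131 mm tall, base 50 mm in diameter; its white cap, 36 mm in diameter, 94 to 131 mm above the base, can be gripped; 0.14 to 0.28 kg. Starts upright on the hob, whose glass is at z = -3 mm. Origin: centre of its underside, z up; round, yaw free.
- spice_jar: Spice jar with a printed label; 106 mm tall, 42 mm in diameter; its red cap, 45 mm in diameter, 85 to 106 mm above the base, can be gripped; 0.08 to 0.15 kg. Starts upright on the hob, whose glass is at z = -3 mm. Origin: centre of its underside, z up; round, yaw free.
- sachet: Small blue wrapped packet lying flat on the hob among the bottles, 48 x 92 x 15 mm; a bystander, to be left where it lies. Origin: centre of its underside. Mind the wrist: a microwave hangs over the back of the hob, its front at x = 0.60 m (its handle, on the right, at 0.53 m), from z = 0.52 m up, y from -0.79 to -0.03 m.
- lemon: Yellow lemon lying on the worktop behind the rack, 74 x 59 x 57 mm; a bystander, to be left where it lies. Origin: centre of its underside at the start. Above it hangs a wall cabinet, its front at x = 0.66 m, from z = 0.46 m up, y from -0.03 to 0.40 m.

How it is judged:
By the outcome, as a careful person would: the job done as asked, in the order asked, and still so for the second after the job is handed in, with the robot touching nothing.
It also fails if it takes over 120 s, if anything falls off the work surface, if the arm or the gripper's body presses on something with over 40 N, if the wrist force passes 120 N, or if a joint passes its speed limit or range.

ROBOT

A 7-joint arm with a two-finger parallel gripper is mounted at the origin on a cart in front of the work surface, level with it; the furniture and walls round the work are solid. World frame = base frame: x ahead of the robot, y to its left, z up, the work surface at z = 0. Lengths are in mm, angles in rad, forces in N, time in s.
With the tool pointing down it reaches from about 400 to 750 mm from the base axis. Payload 19.5 kg.
Tool frame: the origin (TCP) lies at the very end of the fingers, on their centre line; the grasp point (between the pads) lies 19 mm behind it; z points along the fingers, y is the line along which they close (so a half turn about z gives the same grasp; the last joint's range is limited). The gripper opens to 85 mm and grips with 20 to 120 N. Pads are 22 mm wide; open, the fingers measure 114 mm over their backs; the gripper's body (76 mm by 85 mm) begins 54 mm behind the grasp point. The pads swing forward as they close: fully open they stand 13 mm farther back than shut.
Start: joints at [1.226, 0.707, -0.028, 1.485, 0.022, 0.951, -0.075], TCP at [171.453, -548.811, 191.868] pointing down, gripper open.
Joint ranges: [-2.71, 2.71], [-0.32, 2.16], [-1.57, 1.52], [0, 2.45], [-1.46, 4.6], [0, 2.02], [-2.83, 2.83]. Speed limits (rad/s): [1.89, 1.89, 2.57, 2.57, 3.01, 3.01, 3.01].

INTERFACE

Orientations are given as a unit quaternion [w, x, y, z].
In Python, from cell import manip gives the robot as it stands.
- The arm moves only by the tool drive_tool, never from a script. Its argument "rows" is a list of rows, each a list of 4 numbers: the shift along the tool's x, y, z in cm, then the turn about the tool's z in degrees. A call has exactly 10 rows; each row is the pose to reach, as a shift and turn from the pose commanded when the call began, along the tool's axes at that moment; what a row does not reach only later rows make up. A row lasts 1/12 s, in which the tool goes at most 41.7 mm and 7.16 degrees, less where a joint would pass 70% of its speed; a pose out of reach is approached as far as the arm can. A call with a gripper value outside its range is refused whole. "gripper" is the opening in per cent of the stroke, from 0 (shut) to 100 (fully open), set as the call begins (left out, the last holds). The fingers move at their own pace and stop on an object; "squeeze" is the grip in N (left out, the last holds). Time passes only in rows, so rows that repeat a pose let the fingers close, or fill a call up. It gives the time, the measured TCP pose, the force, the opening and the grip force at its end, in the units of the state.
- manip.sense(): the state, without advancing time (a new reading comes with each control period).
- manip.get_image(name): name is "scene" or "top"; returns a dict with "frame" (480x640x3 uint8, blue, green, red), "mtx" (3x3 intrinsics, pixels), "xyz" and "attitude" of the camera in the world. Camera axes: x right, y up, looking along -z (the intrinsics and any distortion apply to the point x, -y, -z); pixel columns grow to the right and rows downward; lengths in mm; the calibration is good to about 2 mm. A picture is of the moment at which its call begins. There is no depth.
- manip.sign_off(): hands the job in; it is judged then, once.
Trained networks look in a picture, given as the dict that the camera call returned (one of the last four; its "shot" number tells which), for a name from the list of things; names that differ only in an ending like _2 or _b are one class to them, and where a whole thing is asked for, a point or a joint stands for the part that bears it (a point fixed in the world has none). Each returns a list of dicts, best first, with "confidence" (0 to 1); they miss things now and then, are a little off and sometimes report something else, mostly with a low value. They report only what shows in the picture. A call takes as long as a camera call.
- manip.look_for(picture, label): "box" ([centre column, centre row, width, height] as shares, 0 to 1, of the picture: columns of its width, rows of its height, round what is visible of it).
- manip.regions_of(picture, label): "pixels" (480x640 bool, what is visible of it) and "box" ([centre column, centre row, width, height] as shares, 0 to 1, of the picture: columns of its width, rows of its height, round what is visible of it).
- manip.place_of(picture, label): "xy" ([column, row] as shares, 0 to 1, of the picture: columns of its width, rows of its height: a listed point, or the origin of a listed thing).
The state is a dict: "time_s": time; "joint_positions": joint angles; "qd": joint speeds; "effort": joint torques, N m; "position": TCP position; "eef_rot": TCP orientation; "wrist_force": force on the tool from outside, world axes, zero at the start; "ft_torque": the same for the moment, N m; "width": finger opening in mm; "finger_force": force on a finger pad.
Only numpy, scipy, OpenCV 4.12 (cv2) and the standard library are available. Lean on these libraries where they do the work, as an engineer would, in place of code of your own. Each camera call takes 0.05 s, during which the arm holds its last target. There are 200 camera calls.

## Working session

There is one attempt and no reset: what is moved stays moved. The work goes in short steps, Python scripts to look and compute and a tool call to move; the robot and the scene stay as the last step left them, time stands still between calls to the robot, and variables do not carry over. Pictures are saved under pics/ and viewed, at most 14 in all, crops included, and the job is handed in when it is done.

Besides the shell and the picture viewer there is one more tool, called after ">>>" in YAML: its name, and indented under it one key for each argument. drive_tool: Moves the arm, as the interface text tells. Its arguments: {"type":"object","properties":{"rows":{"type":"array","items":{"type":"array","items":{"type":"number"}}},"gripper":{"type":"number"},"squeeze":{"type":"number"}},"required":["rows"]}

```bash
mkdir -p pics; cat > h.py <<'E'
import numpy as np, cv2
from cell import manip
from scipy.spatial.transform import Rotation as R
def Rm(q): return R.from_quat([q[1],q[2],q[3],q[0]]).as_matrix()
def ray(p,uv):
    K=np.array(p["mtx"]); a=p["attitude"]; M=Rm(a) if np.size(a)==4 else np.array(a)
    d=np.linalg.inv(K)@[uv[0],uv[1],1]; d=np.array([d[0],-d[1],-d[2]]); return np.array(p["xyz"],float),M@d
def atz(p,uv,z):
    o,d=ray(p,uv); return o+d*(z-o[2])/d[2]
def proj(p,X):
    K=np.array(p["mtx"]); M=Rm(p["attitude"]); c=M.T@(np.array(X)-p["xyz"]); c=np.array([c[0],-c[1],-c[2]]); u=K@c; return u[:2]/u[2]
E
python3 - <<'E'
from h import *
print(manip.sense())
for n in ["scene","top"]:
    p=manip.get_image(n); cv2.imwrite(f"pics/{n}0.png",p["frame"]); print(n,{k:v for k,v in p.items() if k!="frame"})
    for l,z in [("rack",0),("red_sauce",16),("salt_shaker",16),("oil_bottle",-3),("pepper_mill",-3),("soy_bottle",-3),("spice_jar",-3),("sachet",-3),("lemon",0)]:
        for r in manip.place_of(p,l)[:2]:
            uv=np.array(r["xy"])*[640,480]; print(l,round(r["confidence"],2),uv.round(1),atz(p,uv,z).round(1))
E
```

```text
{'time_s': 0.0, 'joint_positions': array([ 1.22631641,  0.70711664, -0.027583  ,  1.48496438,  0.0219768 ,
        0.95091891, -0.07550388]), 'qd': array([-0.00075157, -0.00097626,  0.00068271,  0.00096553, -0.00072246,
        0.00124576, -0.00012675]), 'effort': array([-7.14779126e-04, -8.83208084e+01,  1.23437528e+00, -2.36159635e+01,
        1.69566338e-02,  6.51053371e-03, -4.74964008e-05]), 'position': array([ 171.34847509, -548.56148055,  191.42811278]), 'eef_rot': array([-5.43103098e-04,  9.88565557e-01,  1.50790698e-01, -1.02575918e-04]), 'wrist_force': array([ 0.3668203 ,  0.25346068, -0.02259808]), 'ft_torque': array([ 0.00534078, -0.04119326, -0.00049176]), 'finger_force': 0.0, 'width': 85.29382579379929}
scene {'mtx': array([[438.12760381,   0.        , 312.47761265],
       [  0.        , 438.12760381, 243.08777517],
       [  0.        ,   0.        ,   1.        ]]), 'xyz': array([ 20.18759888, 743.7168002 , 825.81102411]), 'attitude': array([-0.25605305, -0.12431425,  0.39547446,  0.87325984]), 'shot': 1}
rack 0.57 [289.9 311. ] [457.1 195.5   0. ]
rack 0.32 [254.3 3
[... 529 characters left out ...]
.        ]]), 'xyz': array([3.59726965e+02, 9.53431821e-01, 1.44729494e+03]), 'attitude': array([-0.70265249, -0.04113329,  0.04413178,  0.70897103]), 'shot': 2}
rack 0.85 [235.1 272.9] [451.5 209.3   0. ]
red_sauce 0.88 [171.1 287.5] [414.3 371.2  16. ]
red_sauce 0.65 [190.8 201.3] [639.2 324.7  16. ]
salt_shaker 0.67 [310.9 255.1] [494.8  10.8  16. ]
oil_bottle 0.73 [458.4 279.4] [ 429.4 -374.3   -3. ]
pepper_mill 0.88 [385.2 258.7] [ 485.4 -184.1   -3. ]
soy_bottle 0.63 [344.5 274.3] [445.4 -76.6  -3. ]
spice_jar 0.8 [419.2 296.5] [ 385.8 -270.4   -3. ]
sachet 0.9 [385.6 291.4] [ 399.9 -183.1   -3. ]
sachet 0.7 [341.2 273.6] [447.3 -67.9  -3. ]
lemon 0.85 [189.1 202.1] [640.3 332.7   0. ]
```

View pics/top0.png

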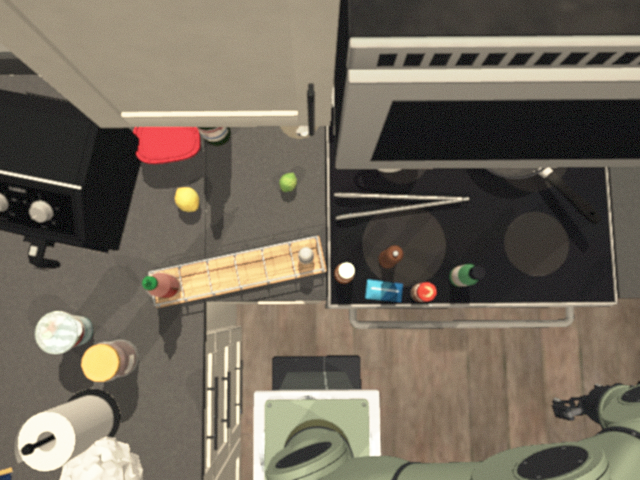

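View pics/scene0.png

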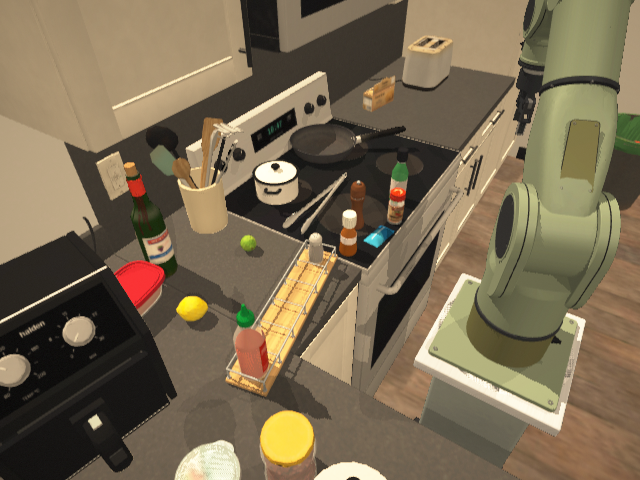

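The top view shows the caps of oil (478,272), pepper (394,254), soy (345,272) and spice (426,292). The rack runs from red sauce at (165,285) to salt at (306,255), and the scene view agrees. Next I'll fit the model outlines to the masks.

```bash
cat > fit.py <<'E'
from h import *
from scipy.optimize import minimize
P={"red_sauce":(16,[(0,31,150,31),(150,25,165,20),(165,15,206,4)]),"salt_shaker":(16,[(0,22,75,20),(75,20,90,10)]),
"oil_bottle":(-3,[(0,25,104,25),(104,25,144,14),(144,15.5,182,15.5)]),"pepper_mill":(-3,[(0,24,30,22),(30,22,70,15),(70,15,112,20),(112,21.5,136,21.5),(136,21.5,147,10),(147,5,157,5)]),
"soy_bottle":(-3,[(0,25,65,25),(65,25,94,16),(94,18,131,18)]),"spice_jar":(-3,[(0,21,85,21),(85,22.5,106,22.5)])}
t=np.linspace(0,2*np.pi,24)
def hull(m,p,X):
    q=np.array([proj(p,x) for x in X],np.float32); h=cv2.convexHull(q); cv2.fillConvexPoly(m,np.round(h*256).astype(np.int32),1,cv2.LINE_8,8)
S=4
def big(p):
    p=dict(p); K=np.array(p["mtx"])*S; K[2,2]=1; p["mtx"]=K; return p
def sil(p,l,xy,zb):
    m=np.zeros((480*S,640*S),np.uint8)
    for a,ra,b,rb in P[l][1]:
        hull(m,p,np.vstack([np.c_[xy[0]+r*np.cos(t),xy[1]+r*np.sin(t),np.full(24,zb+h)] for h,r in((a,ra),(b,rb))]))
    return m
def locate(p,l,x0,zb=None):
    rs=manip.regions_of(p,l)
    zb=P[l][0] if zb is None else zb; pb=big(p)
    u=proj(p,[*x0,zb+50])
    rs=[r for r in rs if np.hypot(*(np.array(r["box"][:2])*[640,480]-u))<30]
    if not rs: return None
    M=cv2.resize(rs[0]["pixels"].astype(np.uint8),None,fx=S,fy=S,interpolation=cv2.INTER_NEAREST)
    def f(xy):
        s=sil(pb,l,xy,zb); return 1-(s&M).sum()/max((s|M).sum(),1)
    r=minimize(f,x0,method="Nelder-Mead",options=dict(initial_simplex=np.array(x0)+[[-12,-12],[14,0],[0,14]],xatol=.3,fatol=1e-4))
    return r.x.round(1),round(1-r.fun,3),round(rs[0]["confidence"],2)
E
python3 - <<'E'
from fit import *
X0={"red_sauce":(417,372),"salt_shaker":(490,20),"oil_bottle":(435,-370),"pepper_mill":(487,-188),"soy_bottle":(445,-77),"spice_jar":(386,-270)}
pt=manip.get_image("top"); ps=manip.get_image("scene")
for l in X0:
    print(l,"top",locate(pt,l,X0[l]),"scene",locate(ps,l,X0[l]))
f=pt["frame"]; hsv=cv2.cvtColor(f,cv2.COLOR_BGR2HSV)
m=cv2.inRange(hsv,(8,60,110),(26,255,255)); m[:220]=0;m[315:]=0;m[:,:140]=0;m[:,335:]=0
m=cv2.morphologyEx(m,cv2.MORPH_CLOSE,np.ones((7,7)))
n,lab,st,c=cv2.connectedComponentsWithStats(m); i=1+st[1:,4].argmax(); cs=cv2.boxPoints(cv2.minAreaRect(np.argwhere(lab==i)[:,::-1].astype(np.float32)))
W=np.array([atz(pt,u,16) for u in cs]); print("deck",W.round(0),W.mean(0).round(1),[np.linalg.norm(W[k]-W[k-1]).round(0) for k in range(4)])
# check: draw guess
w=f.copy()
pts=np.array([(417,372),(490,20)]); 
cr=cv2.resize(f[220:320,140:500],None,fx=2.2,fy=2.2,interpolation=cv2.INTER_CUBIC)
cv2.polylines(w,[np.round(cs).astype(int)],True,(255,0,0)); 
cr2=cv2.resize(w[220:320,140:500],None,fx=2.2,fy=2.2,interpolation=cv2.INTER_CUBIC)
cv2.imwrite("pics/c1.png",np.vstack([cr,cr2]))
E
```

```text
red_sauce top (array([416.7, 367.9]), np.float64(0.856), 0.86) scene (array([420.9, 375.7]), np.float64(0.83), 0.56)
salt_shaker top (array([488.9,  20.9]), np.float64(0.918), 0.67) scene (array([491.5,  23.9]), np.float64(0.811), 0.71)
oil_bottle top (array([ 436.3, -376. ]), np.float64(0.93), 0.87) scene (array([ 439.4, -379.7]), np.float64(0.679), 0.75)
pepper_mill top (array([ 483.8, -189.8]), np.float64(0.912), 0.78) scene (array([ 484.5, -188.2]), np.float64(0.733), 0.69)
soy_bottle top (array([445.5, -73.7]), np.float64(0.887), 0.69) scene (array([446. , -69.3]), np.float64(0.905), 0.56)
spice_jar top (array([ 394.5, -269.3]), np.float64(0.93), 0.55) scene (array([ 395.5, -268.7]), np.float64(0.901), 0.68)
deck [[451. 442.  16.]
 [549. -12.  16.]
 [452. -32.  16.]
 [356. 418.  16.]] [451.9 204.   16. ] [np.float64(98.0), np.float64(465.0), np.float64(99.0), np.float64(461.0)]
```

View pics/c1.png

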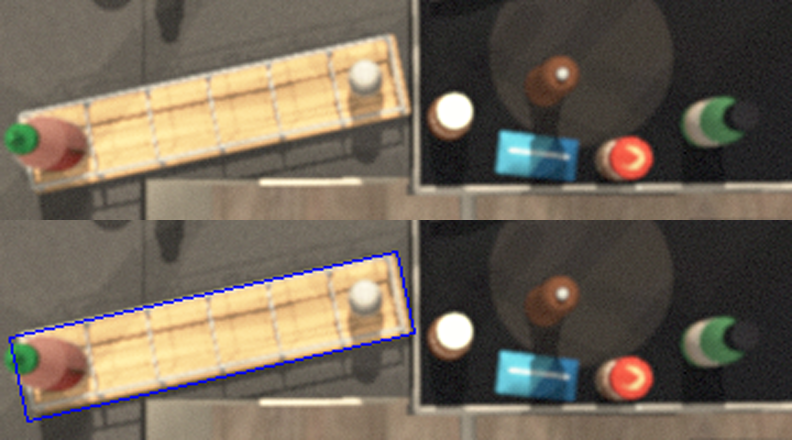

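>>> drive_tool:
  rows:
    - [3.0, -0.8, -0.1, -7]
    - [6.1, -1.7, -0.3, -14]
    - [9.2, -2.5, -0.5, -21]
    - [12.2, -3.3, -0.7, -28]
    - [15.3, -4.2, -0.9, -35]
    - [18.3, -5.0, -1.0, -42]
    - [21.4, -5.8, -1.0, -49]
    - [24.4, -6.7, -1.0, -56]
    - [27.5, -7.5, -1.0, -63]
    - [30.5, -8.3, -1.0, -70]
  gripper: 100

```text
time_s: 2.53
position: [439.1, -377.6, 202.0]
eef_rot: [0.0, 0.721, 0.693, 0.0]
wrist_force: [0.4, -0.4, 0.4]
width: 84.9
finger_force: 0.0
```

>>> drive_tool:
  rows:
    - [0, 0, 0, -7]
    - [0, 0, 0, -14.5]
    - [0, 0, 0, -14.5]
    - [0, 0, 0, -14.5]
    - [0, 0, 0, -14.5]
    - [0, 0, 0, -14.5]
    - [0, 0, 0, -14.5]
    - [0, 0, 0, -14.5]
    - [0, 0, 0, -14.5]
    - [0, 0, 0, -14.5]

```text
time_s: 3.37
position: [437.8, -378.7, 201.9]
eef_rot: [-0.0, 0.631, 0.776, 0.0]
wrist_force: [0.0, 0.5, -0.2]
width: 85.4
finger_force: 0.0
```

```bash
cat > d.py <<'E'
from h import *
import sys
s=manip.sense(); M=Rm(s["eef_rot"]); 
T=np.array([float(v) for v in sys.argv[1:4]])
print("t",round(s["time_s"],2),"pos",s["position"].round(1),"yAng",np.degrees(np.arctan2(M[1,1],M[0,1])).round(2),"delta cm",(M.T@(T-s["position"])/10).round(2),"w",round(s["width"],1),"q",s["joint_positions"].round(2))
E
python3 d.py 437 -377 139
python3 - <<'E'
from fit import *
p=manip.get_image("top")
for u in [(91,138),(211,115),(336,90)]: print(atz(p,np.array(u)/2.2+[140,220],40).round(0))
print(locate(p,"oil_bottle",(437,-377)))
f=p["frame"]; cv2.imwrite("pics/c2.png",cv2.resize(f[180:330,380:580],None,fx=3,fy=3))
E
```

```text
t 3.37 pos [ 437.8 -378.7  201.9] yAng 11.82 delta cm [ 0.18 -0.04  6.29] w 85.4 q [ 0.86  0.72 -0.42  1.45  0.32  1.04  0.58]
[425. 339.  40.]
[450. 201.  40.]
[478.  57.  40.]
(array([ 435.8, -375.9]), np.float64(0.928), 0.88)
```

View pics/c2.png

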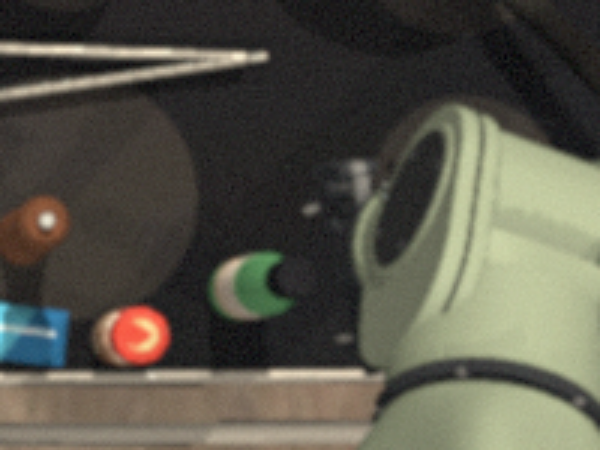

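```bash
python3 - <<'E'
from h import *
p=manip.get_image("top"); s=manip.sense(); M=Rm(s["eef_rot"])
print("cap",atz(p,(477.7,272.3),179).round(1),"cap proj of 436,-376:",proj(p,[436,-376,179]).round(1))
for dz in (0,15,30,50,80,120): print(dz,[proj(p,s["position"]+M@[0,y,-dz]).round(1).tolist() for y in (-50,0,50)])
E
```

```text
cap [ 436.5 -372.2  179. ] cap proj of 436,-376: [479.4 272.5]
0 [[489.1, 292.8], [483.5, 271.1], [478.0, 249.5]]
15 [[491.2, 292.7], [485.5, 270.6], [479.9, 248.8]]
30 [[493.3, 292.5], [487.6, 270.2], [481.9, 248.1]]
50 [[496.3, 292.2], [490.5, 269.5], [484.7, 247.1]]
80 [[500.9, 291.8], [494.9, 268.6], [489.0, 245.5]]
120 [[507.5, 291.3], [501.3, 267.2], [495.1, 243.4]]
```

>>> drive_tool:
  rows:
    - [0.4, -0.05, 0, 0]
    - [0.4, -0.05, 0.7, 0]
    - [0.4, -0.05, 1.7, 0]
    - [0.4, -0.05, 2.7, 0]
    - [0.4, -0.05, 3.7, 0]
    - [0.4, -0.05, 4.7, 0]
    - [0.4, -0.05, 5.7, 0]
    - [0.4, -0.05, 6.3, 0]
    - [0.4, -0.05, 6.3, 0]
    - [0.4, -0.05, 6.3, 0]

```text
time_s: 4.35
position: [436.6, -374.8, 138.8]
eef_rot: [-0.0, 0.63, 0.776, 0.0]
wrist_force: [0.8, -0.4, 0.3]
width: 85.2
finger_force: 0.0
```

>>> drive_tool:
  rows:
    - [0, 0, 0, 0]
    - [0, 0, 0, 0]
    - [0, 0, 0, 0]
    - [0, 0, 0, 0]
    - [0, 0, 0, 0]
    - [0, 0, 0, 0]
    - [0, 0, 0, 0]
    - [0, 0, 0, 0]
    - [0, 0, 0, 0]
    - [0, 0, 0, 0]
  gripper: 0
  squeeze: 50

```text
time_s: 5.18
position: [439.0, -375.5, 141.3]
eef_rot: [0.003, 0.63, 0.776, 0.001]
wrist_force: [3.6, 1.0, 29.7]
width: 0.1
finger_force: 14.9
```

```bash
python3 - <<'E'
from h import *
p=manip.get_image("top");q=manip.get_image("scene")
a=cv2.resize(p["frame"][220:320,400:540],None,fx=2.8,fy=2.8); b=cv2.resize(q["frame"][120:270,320:460],None,fx=2.8,fy=2.8)
c=np.zeros((420,790,3),np.uint8); c[:280,:392]=a; c[:420,395:787]=b; cv2.imwrite("pics/c3.png",c)
E
```

```text
(no output)
```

View pics/c3.png

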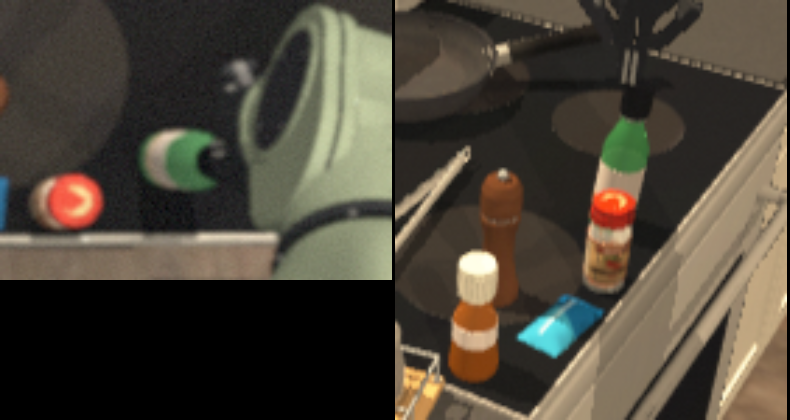

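```bash
python3 - <<'E'
from fit import *
s=manip.sense(); print({k:np.round(s[k],2) for k in("position","wrist_force","ft_torque","width","finger_force")})
M=Rm(s["eef_rot"])
out=[]
for n,box in(("top",(220,320,400,540)),("scene",(120,230,360,460))):
    p=manip.get_image(n); print(n,locate(p,"oil_bottle",(437,-377)))
    f=cv2.resize(p["frame"],None,fx=4,fy=4,interpolation=cv2.INTER_CUBIC)
    def dot(X,c): u=proj(p,X)*4+2; cv2.circle(f,tuple(np.round(u).astype(int)),4,c,-1)
    for dz in(0,19,40): dot(s["position"]+M@[0,0,-dz],(255,0,255))
    for z in(0,104,144,182): dot([436,-375,z-3],(0,255,255))
    f=np.clip(f.astype(float)*1.6,0,255).astype(np.uint8)
    a,b,c,d=np.array(box)*4; out.append(f[a:b,c:d])
H=max(o.shape[0] for o in out); out=[cv2.copyMakeBorder(o,0,H-o.shape[0],0,0,cv2.BORDER_CONSTANT) for o in out]
im=np.hstack(out); k=800/im.shape[1]; cv2.imwrite("pics/c4.png",cv2.resize(im,None,fx=k,fy=k))
E
```

```text
{'position': array([ 438.93, -375.51,  141.28]), 'wrist_force': array([ 2.98,  1.43, 29.23]), 'ft_torque': array([ 0.24, -0.81,  0.01]), 'width': np.float64(0.3), 'finger_force': np.float64(14.86)}
top (array([ 429.9, -375.7]), np.float64(0.741), 0.89)
scene None
```

View pics/c4.png

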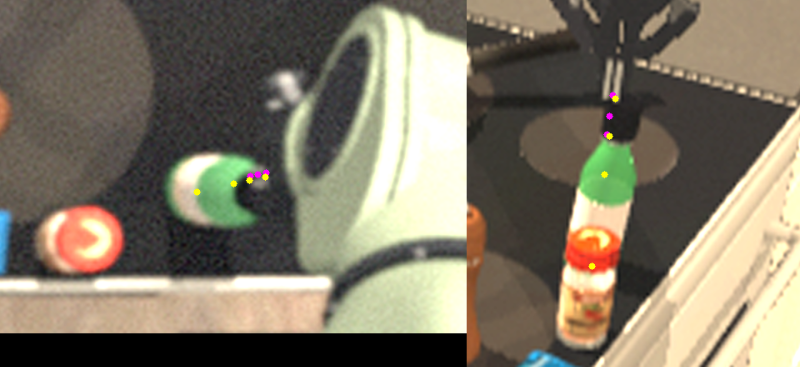

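>>> drive_tool:
  rows:
    - [0, 0, -0.3, 0]
    - [0, 0, -0.8, 0]
    - [0, 0, -1.4, 0]
    - [0, 0, -2.2, 0]
    - [0, 0, -3.0, 0]
    - [0, 0, -4.0, 0]
    - [0, 0, -5.0, 0]
    - [0, 0, -6.0, 0]
    - [0, 0, -7.0, 0]
    - [0, 0, -7.0, 0]

```text
time_s: 6.32
position: [437.1, -375.2, 211.1]
eef_rot: [0.001, 0.63, 0.776, 0.0]
wrist_force: [0.7, 0.4, 0.3]
width: 0.1
finger_force: 0.0
```

```bash
cat > v.py <<'E'
from fit import *
import sys
name=sys.argv[1]; bx=[int(v) for v in sys.argv[2:6]]; by=[int(v) for v in sys.argv[6:10]]
s=manip.sense(); print({k:np.round(s[k],2) for k in("time_s","position","wrist_force","width","finger_force")})
M=Rm(s["eef_rot"]); out=[]
for n,box in(("top",bx),("scene",by)):
    p=manip.get_image(n)
    f=cv2.resize(p["frame"],None,fx=4,fy=4,interpolation=cv2.INTER_CUBIC); f=np.clip(f.astype(float)*1.8,0,255).astype(np.uint8)
    for dz in(0,19,40):
        u=proj(p,s["position"]+M@[0,0,-dz])*4+2; cv2.circle(f,tuple(np.round(u).astype(int)),4,(255,0,255),-1)
    a,b,c,d=np.array(box)*4; out.append(f[a:b,c:d])
    for a in sys.argv[10:]:
        l,x,y,z=a.split(","); print(n,l,locate(p,l,(float(x),float(y)),float(z)))
H=max(o.shape[0] for o in out); out=[cv2.copyMakeBorder(o,0,H-o.shape[0],0,0,cv2.BORDER_CONSTANT) for o in out]
im=np.hstack(out); k=min(800/im.shape[1],600/im.shape[0]); cv2.imwrite(f"pics/{name}.png",cv2.resize(im,None,fx=k,fy=k))
E
python3 v.py c5 220 320 400 540 120 230 360 460 oil_bottle,432,-376,-3
```

```text
{'time_s': np.float64(6.32), 'position': array([ 437.13, -375.17,  211.11]), 'wrist_force': array([0.75, 0.41, 0.29]), 'width': np.float64(0.06), 'finger_force': np.float64(0.0)}
top oil_bottle (array([ 434.9, -377.1]), np.float64(0.921), 0.63)
scene oil_bottle (array([ 462.9, -440. ]), np.float64(0.718), 0.56)
```

View pics/c5.png

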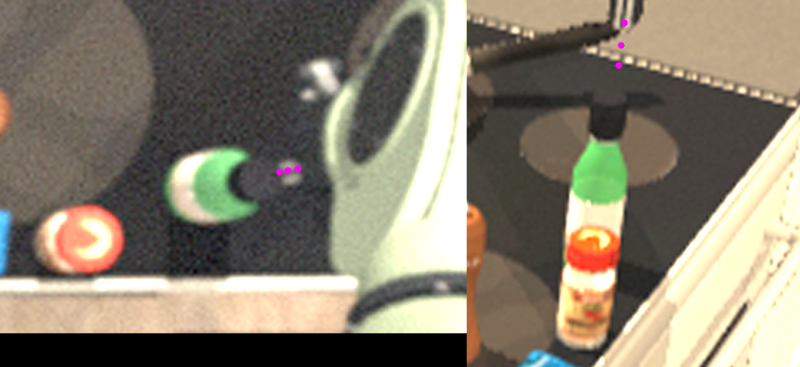

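The bottle is still upright. The visible fingertips end about 35 mm above the nominal TCP, so the shut tips pressed on top of the cap. Next time I'll grip lower.

>>> drive_tool:
  rows:
    - [0, -0.1, 0, 0]
    - [0, -0.1, 0, 0]
    - [0, -0.1, 0, 0]
    - [0, -0.1, 0, 0]
    - [0, -0.1, 0, 0]
    - [0, -0.1, 0, 0]
    - [0, -0.1, 0, 0]
    - [0, -0.1, 0, 0]
    - [0, -0.1, 0, 0]
    - [0, -0.1, 0, 0]
  gripper: 100

```text
time_s: 7.35
position: [435.5, -375.0, 208.9]
eef_rot: [-0.0, 0.63, 0.776, 0.0]
wrist_force: [-0.1, 0.5, -0.2]
width: 85.4
finger_force: 0.0
```

>>> drive_tool:
  rows:
    - [0, 0, 1.2, 0]
    - [0, 0, 2.4, 0]
    - [0, 0, 3.6, 0]
    - [0, 0, 4.8, 0]
    - [0, 0, 6.0, 0]
    - [0, 0, 7.2, 0]
    - [0, 0, 8.4, 0]
    - [0, 0, 9.3, 0]
    - [0, 0, 9.9, 0]
    - [0, 0, 9.9, 0]

```text
time_s: 8.18
position: [435.2, -374.8, 109.0]
eef_rot: [-0.001, 0.63, 0.776, 0.0]
wrist_force: [0.3, 0.7, -0.1]
width: 84.9
finger_force: 0.0
```

```bash
python3 v.py c6 220 320 400 540 120 230 360 460
```

```text
{'time_s': np.float64(8.18), 'position': array([ 435.23, -374.79,  108.96]), 'wrist_force': array([ 0.25,  0.75, -0.14]), 'width': np.float64(84.93), 'finger_force': np.float64(0.0)}
```

View pics/c6.png

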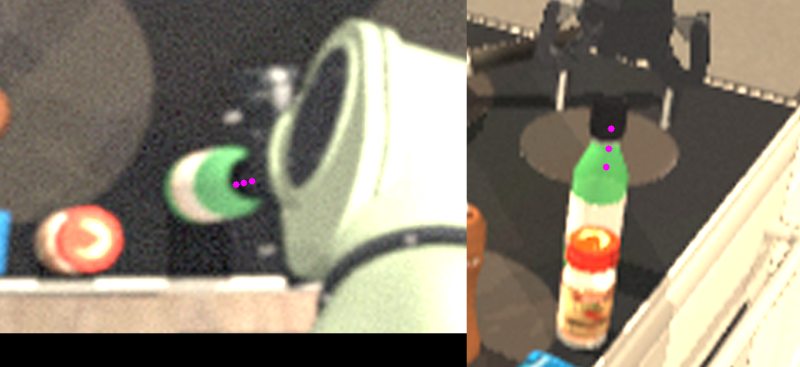

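Fingers now straddle the cap: tips at about (560,108) and (668,128), cap at (608,118). I'll go 7 mm lower and grip.

>>> drive_tool:
  rows:
    - [0, 0, 0.7, 0]
    - [0, 0, 0.7, 0]
    - [0, 0, 0.7, 0]
    - [0, 0, 0.7, 0]
    - [0, 0, 0.7, 0]
    - [0, 0, 0.7, 0]
    - [0, 0, 0.7, 0]
    - [0, 0, 0.7, 0]
    - [0, 0, 0.7, 0]
    - [0, 0, 0.7, 0]
  gripper: 0
  squeeze: 50

```text
time_s: 9.12
position: [435.9, -375.1, 103.1]
eef_rot: [0.0, 0.63, 0.776, 0.0]
wrist_force: [2.5, 1.9, 5.3]
width: 29.6
finger_force: 50.7
```

>>> drive_tool:
  rows:
    - [0, 0, -0.4, 0]
    - [0, 0, -1.2, 0]
    - [0, 0, -2.8, 0]
    - [0, 0, -5.0, 0]
    - [0, 0, -7.5, 0]
    - [0, 0, -10.0, 0]
    - [0, 0, -12.5, 0]
    - [0, 0, -15.0, 0]
    - [0, 0, -16.8, 0]
    - [0, 0, -17.4, 0]

```text
time_s: 9.95
position: [435.7, -375.3, 279.7]
eef_rot: [0.001, 0.63, 0.776, -0.0]
wrist_force: [-0.1, 0.7, -3.5]
width: 29.9
finger_force: 50.0
```

>>> drive_tool:
  rows:
    - [1, 0.2, 0, 0]
    - [3, 0.6, 0, 0]
    - [6, 1.2, 0, 0]
    - [9.2, 1.9, 0, 0]
    - [12.5, 2.6, 0, 0]
    - [15.8, 3.2, 0, 0]
    - [19.1, 3.9, 0, 0]
    - [22.4, 4.6, 0, 0]
    - [25.7, 5.3, 0, 0]
    - [29.0, 5.9, 0, 0]

```text
time_s: 10.78
position: [432.9, -77.6, 276.5]
eef_rot: [-0.0, 0.63, 0.776, -0.0]
wrist_force: [1.8, 0.7, -3.0]
width: 29.4
finger_force: 49.9
```

>>> drive_tool:
  rows:
    - [3.3, 0.7, 0, 0]
    - [6.6, 1.4, 0, 0]
    - [9.9, 2.0, 0, 0]
    - [13.2, 2.7, 0, 0]
    - [16.5, 3.4, 0, 0]
    - [19.8, 4.0, 0, 0]
    - [23.1, 4.7, 0, 0]
    - [26.2, 5.3, 0, 0]
    - [29.0, 5.9, 0, 0]
    - [31.4, 6.4, 0, 0]

```text
time_s: 11.62
position: [431.1, 243.1, 276.4]
eef_rot: [-0.0, 0.63, 0.777, -0.001]
wrist_force: [0.2, -0.7, -3.1]
width: 30.1
finger_force: 49.9
```

```bash
python3 d.py 431.8 302.7 121
```

```text
t 11.62 pos [431.1 243.1 276.4] yAng 11.91 delta cm [ 5.82  1.32 15.54] w 30.1 q [-0.3   0.52 -0.48  1.61  0.26  1.08 -0.64]
```

>>> drive_tool:
  rows:
    - [2.4, 0.5, 0, 0]
    - [4.6, 1.0, 0, 0]
    - [5.8, 1.3, 0.5, 0]
    - [5.8, 1.3, 2.0, 0]
    - [5.8, 1.3, 4.0, 0]
    - [5.8, 1.3, 6.0, 0]
    - [5.8, 1.3, 8.0, 0]
    - [5.8, 1.3, 9.6, 0]
    - [5.8, 1.3, 10.4, 0]
    - [5.8, 1.3, 10.4, 0]

```text
time_s: 12.45
position: [432.1, 299.8, 171.4]
eef_rot: [-0.0, 0.63, 0.776, -0.001]
wrist_force: [0.1, 0.3, -3.3]
width: 29.6
finger_force: 49.9
```

```bash
python3 d.py 431.8 302.7 121; python3 v.py c7 220 330 140 340 240 400 200 350 oil_bottle,432,303,66 red_sauce,418,371,16 salt_shaker,490,22,16
```

```text
t 12.45 pos [432.1 299.8 171.4] yAng 11.84 delta cm [0.3  0.04 5.04] w 29.6 q [-0.44  0.68 -0.42  1.68  0.35  0.85 -0.8 ]
{'time_s': np.float64(12.45), 'position': array([432.13, 299.81, 171.36]), 'wrist_force': array([ 0.13,  0.33, -3.34]), 'width': np.float64(29.63), 'finger_force': np.float64(49.95)}
top oil_bottle None
top red_sauce None
top salt_shaker (array([489.5,  21.3]), np.float64(0.784), 0.72)
scene oil_bottle (array([434.5, 299.6]), np.float64(0.857), 0.89)
scene red_sauce None
scene salt_shaker (array([493.1,  23.8]), np.float64(0.796), 0.68)
```

View pics/c7.png

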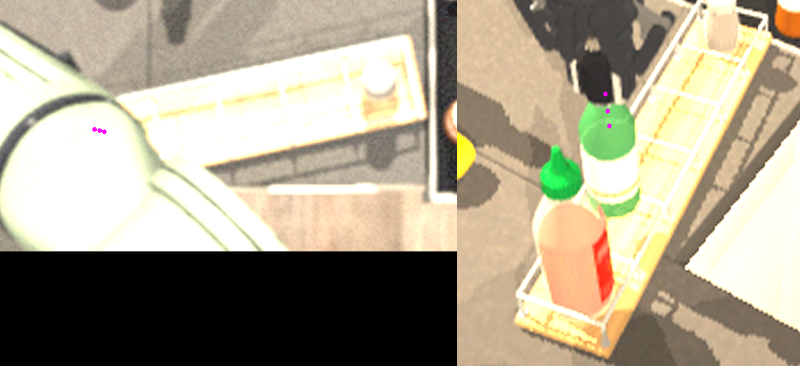

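>>> drive_tool:
  rows:
    - [0.2, 0, 0, 0]
    - [0.2, 0, 0.8, 0]
    - [0.2, 0, 1.8, 0]
    - [0.2, 0, 2.8, 0]
    - [0.2, 0, 3.6, 0]
    - [0.2, 0, 4.2, 0]
    - [0.2, 0, 4.5, 0]
    - [0.2, 0, 4.7, 0]
    - [0.2, 0, 4.8, 0]
    - [0.2, 0, 4.8, 0]

```text
time_s: 13.68
position: [432.4, 302.8, 125.0]
eef_rot: [-0.0, 0.63, 0.776, 0.0]
wrist_force: [-1.0, 0.6, -3.1]
width: 29.7
finger_force: 50.1
```

>>> drive_tool:
  rows:
    - [0, 0, 0.05, 0]
    - [0, 0, 0.1, 0]
    - [0, 0, 0.15, 0]
    - [0, 0, 0.2, 0]
    - [0, 0, 0.25, 0]
    - [0, 0, 0.25, 0]
    - [0, 0, 0.25, 0]
    - [0, 0, 0.25, 0]
    - [0, 0, 0.25, 0]
    - [0, 0, 0.25, 0]

```text
time_s: 14.52
position: [432.3, 302.7, 122.5]
eef_rot: [-0.0, 0.63, 0.776, 0.0]
wrist_force: [0.5, -0.4, -3.1]
width: 30.2
finger_force: 50.1
```

>>> drive_tool:
  rows:
    - [0, 0, 0.03, 0]
    - [0, 0, 0.06, 0]
    - [0, 0, 0.09, 0]
    - [0, 0, 0.12, 0]
    - [0, 0, 0.15, 0]
    - [0, 0, 0.18, 0]
    - [0, 0, 0.2, 0]
    - [0, 0, 0.2, 0]
    - [0, 0, 0.2, 0]
    - [0, 0, 0.2, 0]

```text
time_s: 15.35
position: [433.0, 303.4, 121.9]
eef_rot: [0.0, 0.63, 0.776, 0.001]
wrist_force: [-2.5, -2.5, 26.1]
width: 29.8
finger_force: 52.7
```

>>> drive_tool:
  rows:
    - [0, 0, -0.1, 0]
    - [0, 0, -0.1, 0]
    - [0, 0, -0.1, 0]
    - [0, 0, -0.1, 0]
    - [0, 0, -0.1, 0]
    - [0, 0, -0.1, 0]
    - [0, 0, -0.1, 0]
    - [0, 0, -0.1, 0]
    - [0, 0, -0.1, 0]
    - [0, 0, -0.1, 0]
  gripper: 100

```text
time_s: 16.18
position: [432.3, 302.8, 121.4]
eef_rot: [-0.0, 0.63, 0.776, 0.0]
wrist_force: [-0.9, 0.4, -0.3]
width: 85.1
finger_force: 0.0
```

>>> drive_tool:
  rows:
    - [0, 0, -0.6, 0]
    - [0, 0, -2.0, 0]
    - [0, 0, -4.0, 0]
    - [0, 0, -7.0, 0]
    - [0, 0, -10.0, 0]
    - [-3.0, -0.6, -12.0, 0]
    - [-7.0, -1.4, -12.0, 0]
    - [-11.0, -2.2, -12.0, 0]
    - [-15.0, -3.0, -12.0, 0]
    - [-19.0, -3.9, -12.0, 0]

```text
time_s: 17.02
position: [432.8, 107.0, 242.0]
eef_rot: [0.0, 0.63, 0.776, 0.0]
wrist_force: [0.3, 0.3, 0.1]
width: 85.3
finger_force: 0.0
```

```bash
python3 d.py 484 -189 200;  python3 v.py c8 220 330 140 340 240 400 200 350 oil_bottle,432,303,16 red_sauce,418,371,16 pepper_mill,485,-189,-3
```

```text
t 17.02 pos [432.8 107.  242. ] yAng 11.87 delta cm [-30.02  -1.08   4.2 ] w 85.3 q [-0.01  0.48 -0.49  1.83  0.28  0.9  -0.42]
{'time_s': np.float64(17.02), 'position': array([432.78, 107.02, 241.97]), 'wrist_force': array([0.31, 0.29, 0.12]), 'width': np.float64(85.35), 'finger_force': np.float64(0.0)}
top oil_bottle (array([431.4, 301.4]), np.float64(0.943), 0.72)
top red_sauce (array([416.7, 367.1]), np.float64(0.799), 0.94)
top pepper_mill (array([ 483.8, -189.7]), np.float64(0.945), 0.67)
scene oil_bottle (array([433.1, 302.3]), np.float64(0.847), 0.69)
scene red_sauce (array([420.6, 375.5]), np.float64(0.855), 0.84)
scene pepper_mill (array([ 485.9, -191.5]), np.float64(0.742), 0.7)
```

View pics/c8.png

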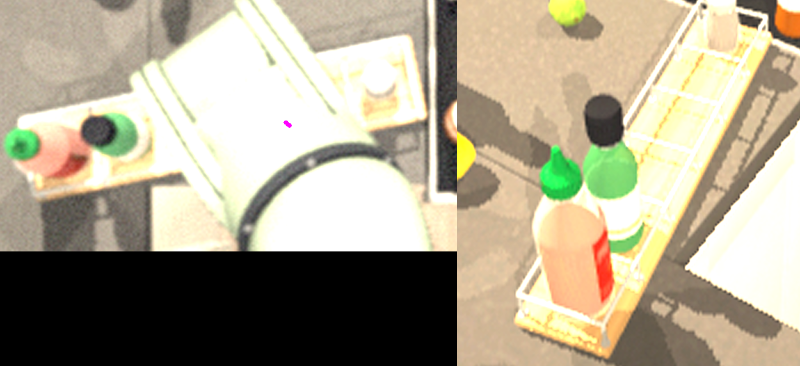

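>>> drive_tool:
  rows:
    - [-2.5, -0.1, 0.5, 0]
    - [-6, -0.2, 1.0, 0]
    - [-10, -0.4, 2.0, 0]
    - [-14, -0.5, 3.0, 0]
    - [-18, -0.7, 4, 0]
    - [-22, -0.8, 5, 0]
    - [-26, -1.0, 6, 0]
    - [-29, -1.1, 7, 0]
    - [-30.1, -1.1, 8, 0]
    - [-30.1, -1.1, 8, 0]

```text
time_s: 18.25
position: [483.8, -189.6, 159.4]
eef_rot: [-0.001, 0.631, 0.776, -0.001]
wrist_force: [0.0, 1.1, -0.7]
width: 85.1
finger_force: 0.0
```

```bash
python3 d.py 484.5 -190 61
```

```text
t 18.25 pos [ 483.8 -189.6  159.4] yAng 11.72 delta cm [-0.07  0.08  9.84] w 85.1 q [ 0.56  0.7  -0.46  1.72  0.4   0.82  0.12]
```

>>> drive_tool:
  rows:
    - [0, 0.05, 0.8, 0]
    - [0, 0.05, 2.0, 0]
    - [0, 0.05, 3.5, 0]
    - [0, 0.05, 5.0, 0]
    - [0, 0.05, 6.5, 0]
    - [0, 0.05, 8.0, 0]
    - [0, 0.05, 9.2, 0]
    - [0, 0.05, 9.9, 0]
    - [0, 0.05, 9.9, 0]
    - [0, 0.05, 9.9, 0]

```text
time_s: 19.08
position: [485.0, -186.9, 62.8]
eef_rot: [-0.0, 0.63, 0.777, 0.0]
wrist_force: [0.4, 0.5, 0.2]
width: 85.4
finger_force: 0.0
```

>>> drive_tool:
  rows:
    - [0, 0, 0, 0]
    - [0, 0, 0, 0]
    - [0, 0, 0, 0]
    - [0, 0, 0, 0]
    - [0, 0, 0, 0]
    - [0, 0, 0, 0]
    - [0, 0, 0, 0]
    - [0, 0, 0, 0]
    - [0, 0, 0, 0]
    - [0, 0, 0, 0]
  gripper: 0

```text
time_s: 19.92
position: [485.2, -188.0, 63.0]
eef_rot: [0.001, 0.63, 0.776, 0.0]
wrist_force: [1.0, 0.2, 7.0]
width: 41.8
finger_force: 49.6
```

>>> drive_tool:
  rows:
    - [0, 0, -0.4, 0]
    - [0, 0, -1.2, 0]
    - [0, 0, -2.6, 0]
    - [0, 0, -4.5, 0]
    - [0, 0, -6.8, 0]
    - [0, 0, -9.2, 0]
    - [0, 0, -11.6, 0]
    - [0, 0, -13.5, 0]
    - [0, 0, -14.6, 0]
    - [0, 0, -15, 0]

```text
time_s: 20.75
position: [485.0, -188.0, 214.6]
eef_rot: [0.001, 0.63, 0.776, 0.0]
wrist_force: [-0.1, 0.1, -2.0]
width: 41.6
finger_force: 51.0
```

```bash
python3 d.py 447.1 233.3 82
```

```text
t 20.75 pos [ 485.  -188.   214.6] yAng 11.84 delta cm [42.03  4.91 13.22] w 41.6 q [ 0.58  0.63 -0.5   1.64  0.35  0.96  0.17]
```

>>> drive_tool:
  rows:
    - [1, 0.1, 0, 0]
    - [3, 0.3, 0, 0]
    - [6, 0.7, 0, 0]
    - [9.2, 1.1, 0, 0]
    - [12.5, 1.5, 0, 0]
    - [15.8, 1.8, 0, 0]
    - [19.1, 2.2, 0, 0]
    - [22.4, 2.6, 0, 0]
    - [25.7, 3.0, 0, 0]
    - [29.0, 3.4, 0, 0]

```text
time_s: 21.58
position: [457.1, 104.8, 211.8]
eef_rot: [-0.0, 0.63, 0.776, -0.0]
wrist_force: [0.5, 0.3, -1.4]
width: 41.8
finger_force: 51.0
```

>>> drive_tool:
  rows:
    - [3.2, 0.4, 0, 0]
    - [6.2, 0.7, 0, 0]
    - [9, 1.1, 0, 0]
    - [11.2, 1.3, 0, 0]
    - [12.5, 1.5, 0, 0]
    - [13.0, 1.5, 0.8, 0]
    - [13.0, 1.5, 2.4, 0]
    - [13.0, 1.5, 4.2, 0]
    - [13.0, 1.5, 6.0, 0]
    - [13.0, 1.5, 7.0, 0]

```text
time_s: 22.42
position: [445.2, 232.0, 139.9]
eef_rot: [-0.001, 0.63, 0.776, -0.001]
wrist_force: [-0.6, -0.1, -2.0]
width: 41.9
finger_force: 51.0
```

```bash
python3 d.py 447.1 233.3 82;  python3 v.py c9 220 330 140 340 240 400 200 350 pepper_mill,447,232,76
```

```text
t 22.42 pos [445.2 232.  139.9] yAng 11.83 delta cm [0.09 0.23 5.79] w 41.9 q [-0.33  0.7  -0.39  1.81  0.38  0.72 -0.72]
{'time_s': np.float64(22.42), 'position': array([445.17, 232.  , 139.87]), 'wrist_force': array([-0.65, -0.07, -2.03]), 'width': np.float64(41.87), 'finger_force': np.float64(51.04)}
top pepper_mill None
scene pepper_mill (array([444. , 233.7]), np.float64(0.858), 0.84)
```

>>> drive_tool:
  rows:
    - [0, 0.25, 0, 0]
    - [0, 0.25, 0.8, 0]
    - [0, 0.25, 1.8, 0]
    - [0, 0.25, 2.8, 0]
    - [0, 0.25, 3.8, 0]
    - [0, 0.25, 4.6, 0]
    - [0, 0.25, 5.1, 0]
    - [0, 0.25, 5.3, 0]
    - [0, 0.25, 5.4, 0]
    - [0, 0.25, 5.4, 0]

```text
time_s: 23.45
position: [448.9, 233.7, 88.6]
eef_rot: [0.0, 0.63, 0.776, 0.0]
wrist_force: [-0.8, -0.5, -2.1]
width: 41.7
finger_force: 51.2
```

>>> drive_tool:
  rows:
    - [0, 0, 0.05, 0]
    - [0, 0, 0.1, 0]
    - [0, 0, 0.15, 0]
    - [0, 0, 0.2, 0]
    - [0, 0, 0.25, 0]
    - [0, 0, 0.3, 0]
    - [0, 0, 0.35, 0]
    - [0, 0, 0.35, 0]
    - [0, 0, 0.35, 0]
    - [0, 0, 0.35, 0]

```text
time_s: 24.28
position: [448.8, 233.7, 84.9]
eef_rot: [-0.0, 0.63, 0.776, 0.0]
wrist_force: [0.3, 0.3, -2.1]
width: 41.9
finger_force: 51.2
```

>>> drive_tool:
  rows:
    - [0, -0.1, 0.05, 0]
    - [0, -0.1, 0.1, 0]
    - [0, -0.1, 0.15, 0]
    - [0, -0.1, 0.2, 0]
    - [0, -0.1, 0.25, 0]
    - [0, -0.1, 0.28, 0]
    - [0, -0.1, 0.32, 0]
    - [0, -0.1, 0.35, 0]
    - [0, -0.1, 0.35, 0]
    - [0, -0.1, 0.35, 0]

```text
time_s: 25.12
position: [448.1, 233.7, 81.9]
eef_rot: [0.0, 0.63, 0.776, 0.0]
wrist_force: [-0.5, 0.3, 10.8]
width: 41.7
finger_force: 52.3
```

Contact at the expected height; release, retreat and go over to the soy bottle.

>>> drive_tool:
  rows:
    - [0, 0, 0, 0]
    - [0, 0, 0, 0]
    - [0, 0, 0, 0]
    - [0, 0, 0, 0]
    - [0, 0, 0, 0]
    - [0, 0, 0, 0]
    - [0, 0, 0, 0]
    - [0, 0, 0, 0]
    - [0, 0, 0, 0]
    - [0, 0, 0, 0]
  gripper: 100

```text
time_s: 25.95
position: [447.9, 233.4, 81.4]
eef_rot: [-0.0, 0.63, 0.776, 0.0]
wrist_force: [-0.2, -1.0, 0.2]
width: 85.2
finger_force: 0.0
```

>>> drive_tool:
  rows:
    - [0, 0, -0.6, 0]
    - [0, 0, -2.0, 0]
    - [0, 0, -4.0, 0]
    - [0, 0, -7.0, 0]
    - [0, 0, -9.0, 0]
    - [-3.0, -0.6, -10.0, 0]
    - [-7.0, -1.4, -10.0, 0]
    - [-11.0, -2.2, -10.0, 0]
    - [-15.0, -3.0, -10.0, 0]
    - [-19.0, -3.9, -10.0, 0]

```text
time_s: 26.78
position: [448.4, 37.7, 182.0]
eef_rot: [0.0, 0.63, 0.776, 0.0]
wrist_force: [-0.2, -0.2, 0.3]
width: 85.5
finger_force: 0.0
```

```bash
python3 d.py 445.7 -72 120;  python3 v.py c10 220 330 140 340 240 400 200 350 pepper_mill,447,232,16 oil_bottle,432,303,16  soy_bottle,446,-72,-3
```

```text
t 26.78 pos [448.4  37.7 182. ] yAng 11.87 delta cm [-10.68  -2.53   6.2 ] w 85.5 q [ 0.12  0.57 -0.47  1.92  0.37  0.73 -0.35]
{'time_s': np.float64(26.78), 'position': array([448.41,  37.72, 181.97]), 'wrist_force': array([-0.15, -0.21,  0.33]), 'width': np.float64(85.53), 'finger_force': np.float64(0.0)}
top pepper_mill (array([446.4, 231.8]), np.float64(0.874), 0.95)
top oil_bottle None
top soy_bottle None
scene pepper_mill (array([449.6, 231.6]), np.float64(0.841), 0.82)
scene oil_bottle (array([432.9, 303. ]), np.float64(0.823), 0.97)
scene soy_bottle (array([434., -84.]), np.float64(0.0), 0.75)
```

View pics/c10.png

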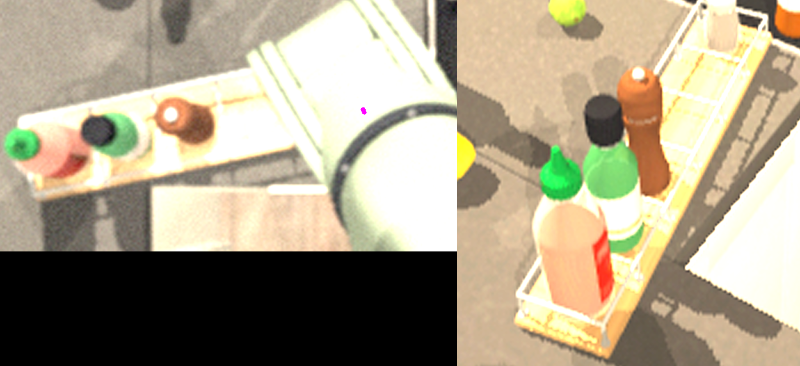

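>>> drive_tool:
  rows:
    - [-2, -0.5, 0.5, 0]
    - [-5, -1.2, 1.5, 0]
    - [-8, -1.9, 3, 0]
    - [-10, -2.4, 4.5, 0]
    - [-10.7, -2.5, 6, 0]
    - [-10.7, -2.5, 6.2, 0]
    - [-10.7, -2.5, 6.2, 0]
    - [-10.7, -2.5, 6.2, 0]
    - [-10.7, -2.5, 6.2, 0]
    - [-10.7, -2.5, 6.2, 0]

```text
time_s: 28.02
position: [446.6, -69.6, 120.1]
eef_rot: [0.0, 0.63, 0.777, 0.0]
wrist_force: [-0.6, -0.5, -0.8]
width: 85.3
finger_force: 0.0
```

```bash
python3 d.py 445.7 -71.5 49;  python3 v.py c11 220 330 300 440 180 300 300 420 soy_bottle,446,-72,-3
```

```text
t 28.02 pos [446.6 -69.6 120.1] yAng 11.92 delta cm [-0.17 -0.14  7.11] w 85.3 q [ 0.32  0.67 -0.41  2.    0.49  0.56 -0.22]
{'time_s': np.float64(28.02), 'position': array([446.64, -69.55, 120.12]), 'wrist_force': array([-0.64, -0.49, -0.75]), 'width': np.float64(85.35), 'finger_force': np.float64(0.0)}
top soy_bottle None
scene soy_bottle (array([447.4, -72.2]), np.float64(0.876), 0.63)
```

View pics/c11.png

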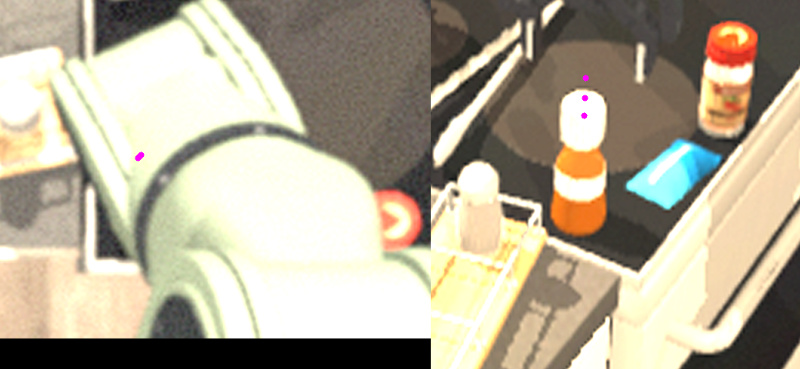

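Fingers at (530,45) and (640,62) are centred above the soy cap at (583,118). Going down to grip.

>>> drive_tool:
  rows:
    - [-0.2, -0.05, 0.5, 0]
    - [-0.2, -0.05, 1.5, 0]
    - [-0.2, -0.05, 2.7, 0]
    - [-0.2, -0.05, 3.9, 0]
    - [-0.2, -0.05, 5.1, 0]
    - [-0.2, -0.05, 6.2, 0]
    - [-0.2, -0.05, 6.9, 0]
    - [-0.2, -0.05, 7.1, 0]
    - [-0.2, -0.05, 7.1, 0]
    - [-0.2, -0.05, 7.1, 0]

```text
time_s: 29.05
position: [446.3, -72.4, 48.7]
eef_rot: [0.0, 0.63, 0.776, 0.0]
wrist_force: [-0.4, -0.0, -0.1]
width: 85.6
finger_force: 0.0
```

>>> drive_tool:
  rows:
    - [0, 0, 0, 0]
    - [0, 0, 0, 0]
    - [0, 0, 0, 0]
    - [0, 0, 0, 0]
    - [0, 0, 0, 0]
    - [0, 0, 0, 0]
    - [0, 0, 0, 0]
    - [0, 0, 0, 0]
    - [0, 0, 0, 0]
    - [0, 0, 0, 0]
  gripper: 0

```text
time_s: 29.88
position: [446.8, -72.3, 48.7]
eef_rot: [0.0, 0.63, 0.776, 0.001]
wrist_force: [3.2, 0.2, 5.3]
width: 35.0
finger_force: 49.3
```

>>> drive_tool:
  rows:
    - [0, 0, -0.4, 0]
    - [0, 0, -1.2, 0]
    - [0, 0, -2.6, 0]
    - [0, 0, -4.5, 0]
    - [0, 0, -6.8, 0]
    - [0, 0, -9.2, 0]
    - [0, 0, -11.0, 0]
    - [0, 0, -12.0, 0]
    - [0, 0, -12.5, 0]
    - [0, 0, -12.5, 0]

```text
time_s: 30.72
position: [446.1, -72.6, 174.3]
eef_rot: [0.0, 0.63, 0.776, 0.0]
wrist_force: [0.1, 0.3, -2.7]
width: 35.0
finger_force: 50.1
```

```bash
python3 d.py 462.3 162.2 69
```

```text
t 30.72 pos [446.1 -72.6 174.3] yAng 11.83 delta cm [22.65  6.39 10.53] w 35.0 q [ 0.38  0.59 -0.49  1.93  0.41  0.72 -0.14]
```

>>> drive_tool:
  rows:
    - [1, 0.3, 0, 0]
    - [3, 0.8, 0, 0]
    - [6, 1.7, 0, 0]
    - [9, 2.5, 0, 0]
    - [12, 3.4, 0, 0]
    - [15, 4.2, 0, 0]
    - [18, 5.1, 0, 0]
    - [20.5, 5.8, 0, 0]
    - [22, 6.2, 0, 0]
    - [22.6, 6.4, 0, 0]

```text
time_s: 31.55
position: [461.3, 165.1, 172.6]
eef_rot: [-0.001, 0.629, 0.777, -0.0]
wrist_force: [0.7, 0.2, -3.5]
width: 34.9
finger_force: 49.9
```

>>> drive_tool:
  rows:
    - [0, 0, 0, 0]
    - [0, 0, 0.6, 0]
    - [0, 0, 1.6, 0]
    - [0, 0, 2.8, 0]
    - [0, 0, 3.8, 0]
    - [0, 0, 4.6, 0]
    - [0, 0, 5.0, 0]
    - [0, 0, 5.0, 0]
    - [0, 0, 5.0, 0]
    - [0, 0, 5.0, 0]

```text
time_s: 32.38
position: [462.6, 161.8, 123.8]
eef_rot: [0.0, 0.63, 0.776, 0.0]
wrist_force: [1.5, 0.5, -2.7]
width: 35.0
finger_force: 50.0
```

```bash
python3 d.py 462.3 162.2 69;  python3 v.py c12 220 330 140 340 200 400 200 350 soy_bottle,462,162,72 pepper_mill,447,232,16 salt_shaker,490,22,16
```

```text
t 32.38 pos [462.6 161.8 123.8] yAng 11.83 delta cm [ 0.04 -0.02  5.48] w 35.0 q [-0.18  0.71 -0.39  1.87  0.43  0.65 -0.63]
{'time_s': np.float64(32.38), 'position': array([462.57, 161.82, 123.81]), 'wrist_force': array([ 1.53,  0.53, -2.73]), 'width': np.float64(35.0), 'finger_force': np.float64(49.96)}
top soy_bottle None
top pepper_mill None
top salt_shaker (array([488.3,  22.4]), np.float64(0.803), 0.57)
scene soy_bottle (array([462.3, 160.9]), np.float64(0.805), 0.55)
scene pepper_mill (array([448.4, 232.3]), np.float64(0.828), 0.63)
scene salt_shaker (array([495.3,  19.1]), np.float64(0.673), 0.79)
```

>>> drive_tool:
  rows:
    - [0, 0, 0.4, 0]
    - [0, 0, 1.2, 0]
    - [0, 0, 2.2, 0]
    - [0, 0, 3.2, 0]
    - [0, 0, 4.0, 0]
    - [0, 0, 4.6, 0]
    - [0, 0, 5.0, 0]
    - [0, 0, 5.2, 0]
    - [0, 0, 5.2, 0]
    - [0, 0, 5.2, 0]

```text
time_s: 33.62
position: [462.5, 162.0, 71.6]
eef_rot: [0.0, 0.63, 0.776, 0.0]
wrist_force: [-0.8, 0.1, -1.9]
width: 35.4
finger_force: 50.0
```

>>> drive_tool:
  rows:
    - [0, 0, 0.05, 0]
    - [0, 0, 0.1, 0]
    - [0, 0, 0.15, 0]
    - [0, 0, 0.2, 0]
    - [0, 0, 0.25, 0]
    - [0, 0, 0.3, 0]
    - [0, 0, 0.35, 0]
    - [0, 0, 0.38, 0]
    - [0, 0, 0.38, 0]
    - [0, 0, 0.38, 0]

```text
time_s: 34.45
position: [462.4, 161.9, 67.7]
eef_rot: [0.0, 0.63, 0.776, 0.0]
wrist_force: [0.1, 0.3, 0.9]
width: 34.8
finger_force: 50.0
```

>>> drive_tool:
  rows:
    - [0, 0, 0.02, 0]
    - [0, 0, 0.02, 0]
    - [0, 0, 0.02, 0]
    - [0, 0, 0.02, 0]
    - [0, 0, 0.02, 0]
    - [0, 0, 0.02, 0]
    - [0, 0, 0.02, 0]
    - [0, 0, 0.02, 0]
    - [0, 0, 0.02, 0]
    - [0, 0, 0.02, 0]
  gripper: 100

```text
time_s: 35.28
position: [462.4, 162.0, 67.4]
eef_rot: [-0.0, 0.63, 0.776, 0.0]
wrist_force: [0.5, -0.3, -0.1]
width: 85.2
finger_force: 0.0
```

>>> drive_tool:
  rows:
    - [0, 0, -0.6, 0]
    - [0, 0, -2.0, 0]
    - [0, 0, -4.0, 0]
    - [0, 0, -7.0, 0]
    - [0, 0, -9.0, 0]
    - [-3.0, -0.8, -10.0, 0]
    - [-7.0, -2, -10.0, 0]
    - [-11.0, -3.2, -10.0, 0]
    - [-15.0, -4.4, -10.0, 0]
    - [-19.0, -5.5, -10.0, 0]

```text
time_s: 36.12
position: [446.9, -37.0, 168.0]
eef_rot: [0.0, 0.63, 0.776, 0.0]
wrist_force: [1.5, -0.7, 0.2]
width: 85.7
finger_force: 0.0
```

```bash
python3 d.py 395 -269 120;  python3 v.py c12 220 330 140 340 240 400 200 350 soy_bottle,462,162,16 spice_jar,395,-269,-3
```

```text
t 36.12 pos [446.9 -37.  168. ] yAng 11.88 delta cm [-21.63  -9.86   4.8 ] w 85.7 q [ 0.3   0.59 -0.48  1.95  0.42  0.7  -0.23]
{'time_s': np.float64(36.12), 'position': array([446.91, -37.02, 168.  ]), 'wrist_force': array([ 1.51, -0.7 ,  0.19]), 'width': np.float64(85.71), 'finger_force': np.float64(0.0)}
top soy_bottle (array([462., 159.]), np.float64(0.931), 0.6)
top spice_jar (array([ 395.1, -269. ]), np.float64(0.937), 0.59)
scene soy_bottle (array([463.3, 160.7]), np.float64(0.769), 0.66)
scene spice_jar (array([ 393.7, -266.6]), np.float64(0.905), 0.92)
```

View pics/c12.png

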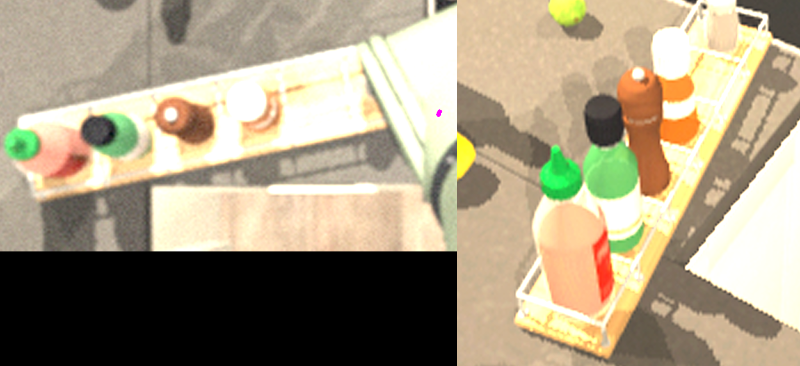

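>>> drive_tool:
  rows:
    - [-2, -0.9, 0, 0]
    - [-5, -2.3, 0, 0]
    - [-8, -3.7, 0, 0]
    - [-11, -5, 0.5, 0]
    - [-14, -6.4, 1.5, 0]
    - [-17, -7.8, 2.5, 0]
    - [-20, -9.1, 3.5, 0]
    - [-21.6, -9.9, 4.5, 0]
    - [-21.6, -9.9, 4.8, 0]
    - [-21.6, -9.9, 4.8, 0]

```text
time_s: 37.25
position: [395.3, -266.1, 118.8]
eef_rot: [-0.001, 0.63, 0.777, 0.0]
wrist_force: [1.3, 0.8, -0.8]
width: 85.4
finger_force: 0.0
```

>>> drive_tool:
  rows:
    - [0, 0, 0, 0]
    - [0, 0, 1, 0]
    - [0, 0, 2.3, 0]
    - [0, 0, 3.8, 0]
    - [0, 0, 5.3, 0]
    - [0, 0, 6.8, 0]
    - [0, 0, 8.0, 0]
    - [0, 0, 8.0, 0]
    - [0, 0, 8.0, 0]
    - [0, 0, 8.0, 0]

```text
time_s: 38.08
position: [395.8, -266.4, 40.3]
eef_rot: [0.0, 0.63, 0.777, 0.0]
wrist_force: [0.3, -0.4, -0.0]
width: 85.7
finger_force: 0.0
```

```bash
python3 d.py 394.8 -268.5 30
```

```text
t 38.08 pos [ 395.8 -266.4   40.3] yAng 11.92 delta cm [-0.18 -0.14  1.03] w 85.7 q [ 0.71  0.84 -0.34  1.99  0.66  0.42  0.08]
```

>>> drive_tool:
  rows:
    - [-0.2, -0.1, 0.5, 0]
    - [-0.2, -0.1, 1.0, 0]
    - [-0.2, -0.1, 1.0, 0]
    - [-0.2, -0.1, 1.0, 0]
    - [-0.2, -0.1, 1.0, 0]
    - [-0.2, -0.1, 1.0, 0]
    - [-0.2, -0.1, 1.0, 0]
    - [-0.2, -0.1, 1.0, 0]
    - [-0.2, -0.1, 1.0, 0]
    - [-0.2, -0.1, 1.0, 0]

```text
time_s: 38.92
position: [394.4, -269.1, 29.4]
eef_rot: [-0.0, 0.63, 0.776, 0.0]
wrist_force: [0.2, 0.1, 0.1]
width: 85.3
finger_force: 0.0
```

>>> drive_tool:
  rows:
    - [0, 0, 0, 0]
    - [0, 0, 0, 0]
    - [0, 0, 0, 0]
    - [0, 0, 0, 0]
    - [0, 0, 0, 0]
    - [0, 0, 0, 0]
    - [0, 0, 0, 0]
    - [0, 0, 0, 0]
    - [0, 0, 0, 0]
    - [0, 0, 0, 0]
  gripper: 0
  squeeze: 40

```text
time_s: 39.75
position: [394.7, -269.1, 29.5]
eef_rot: [0.0, 0.63, 0.776, 0.0]
wrist_force: [1.8, 0.2, 6.1]
width: 43.4
finger_force: 40.3
```

>>> drive_tool:
  rows:
    - [0, 0, -0.4, 0]
    - [0, 0, -1.2, 0]
    - [0, 0, -2.6, 0]
    - [0, 0, -4.5, 0]
    - [0, 0, -6.8, 0]
    - [0, 0, -9.2, 0]
    - [0, 0, -11.6, 0]
    - [0, 0, -13.2, 0]
    - [0, 0, -14.0, 0]
    - [0, 0, -14.0, 0]

```text
time_s: 40.58
position: [394.6, -269.4, 170.8]
eef_rot: [0.001, 0.631, 0.776, 0.0]
wrist_force: [0.4, 0.2, -0.2]
width: 43.5
finger_force: 40.7
```

```bash
python3 d.py 477 91 50
```

```text
t 40.58 pos [ 394.6 -269.4  170.8] yAng 11.82 delta cm [33.61 15.43 12.05] w 43.5 q [ 0.85  0.64 -0.55  1.85  0.46  0.78  0.26]
```

>>> drive_tool:
  rows:
    - [1, 0.5, 0, 0]
    - [3, 1.4, 0, 0]
    - [6, 2.8, 0, 0]
    - [9.2, 4.2, 0, 0]
    - [12.5, 5.7, 0, 0]
    - [15.8, 7.3, 0, 0]
    - [19.1, 8.8, 0, 0]
    - [22.4, 10.3, 0, 0]
    - [25.7, 11.8, 0, 0]
    - [28.5, 13.1, 0, 0]

```text
time_s: 41.42
position: [463.5, 39.9, 168.5]
eef_rot: [-0.001, 0.63, 0.777, -0.0]
wrist_force: [0.1, 0.3, -0.9]
width: 43.5
finger_force: 40.7
```

>>> drive_tool:
  rows:
    - [2.5, 1.1, 0, 0]
    - [4.2, 1.9, 0, 0]
    - [5.1, 2.3, 0, 0]
    - [5.1, 2.3, 0.5, 0]
    - [5.1, 2.3, 1.5, 0]
    - [5.1, 2.3, 3.0, 0]
    - [5.1, 2.3, 4.6, 0]
    - [5.1, 2.3, 6.0, 0]
    - [5.1, 2.3, 6.5, 0]
    - [5.1, 2.3, 6.5, 0]

```text
time_s: 42.25
position: [475.2, 90.4, 103.2]
eef_rot: [-0.001, 0.631, 0.776, -0.001]
wrist_force: [-0.6, 0.5, -0.5]
width: 43.6
finger_force: 40.8
```

```bash
python3 d.py 477.3 90.8 48.5;  python3 v.py c13 220 330 140 340 180 380 200 400 spice_jar,477,91,72 soy_bottle,462,161,16 salt_shaker,490,22,16
```

```text
t 42.25 pos [475.2  90.4 103.2] yAng 11.81 delta cm [-0.01  0.22  5.47] w 43.6 q [-0.03  0.74 -0.39  1.91  0.48  0.59 -0.54]
{'time_s': np.float64(42.25), 'position': array([475.25,  90.45, 103.21]), 'wrist_force': array([-0.56,  0.5 , -0.52]), 'width': np.float64(43.63), 'finger_force': np.float64(40.76)}
top spice_jar None
top soy_bottle None
top salt_shaker None
scene spice_jar (array([475.5,  91.7]), np.float64(0.806), 0.73)
scene soy_bottle (array([462.9, 161.4]), np.float64(0.807), 0.97)
scene salt_shaker (array([490.2,  14.7]), np.float64(0.34), 0.61)
```

>>> drive_tool:
  rows:
    - [0, 0.15, 0.3, 0]
    - [0, 0.15, 1.2, 0]
    - [0, 0.15, 2.2, 0]
    - [0, 0.15, 3.2, 0]
    - [0, 0.15, 4.0, 0]
    - [0, 0.15, 4.5, 0]
    - [0, 0.15, 4.8, 0]
    - [0, 0.15, 5.0, 0]
    - [0, 0.15, 5.0, 0]
    - [0, 0.15, 5.0, 0]

```text
time_s: 43.48
position: [477.7, 91.7, 54.6]
eef_rot: [0.0, 0.63, 0.776, 0.0]
wrist_force: [0.1, 0.3, -0.6]
width: 43.4
finger_force: 40.8
```

>>> drive_tool:
  rows:
    - [0, 0, 0.05, 0]
    - [0, 0, 0.1, 0]
    - [0, 0, 0.15, 0]
    - [0, 0, 0.2, 0]
    - [0, 0, 0.25, 0]
    - [0, 0, 0.3, 0]
    - [0, 0, 0.35, 0]
    - [0, 0, 0.35, 0]
    - [0, 0, 0.35, 0]
    - [0, 0, 0.35, 0]

```text
time_s: 44.32
position: [477.6, 91.7, 50.9]
eef_rot: [-0.0, 0.63, 0.776, 0.0]
wrist_force: [-0.2, -0.4, -0.0]
width: 43.0
finger_force: 40.8
```

>>> drive_tool:
  rows:
    - [0, 0, 0.04, 0]
    - [0, 0, 0.08, 0]
    - [0, 0, 0.12, 0]
    - [0, 0, 0.16, 0]
    - [0, 0, 0.2, 0]
    - [0, 0, 0.23, 0]
    - [0, 0, 0.25, 0]
    - [0, 0, 0.25, 0]
    - [0, 0, 0.25, 0]
    - [0, 0, 0.25, 0]

```text
time_s: 45.15
position: [477.7, 91.7, 48.5]
eef_rot: [0.0, 0.63, 0.776, 0.0]
wrist_force: [0.7, 0.0, 5.5]
width: 43.9
finger_force: 40.9
```

Contact. Release, rise, and move clear toward the right.

>>> drive_tool:
  rows:
    - [0, 0, 0, 0]
    - [0, 0, 0, 0]
    - [0, 0, 0, 0]
    - [0, 0, 0, 0]
    - [0, 0, 0, 0]
    - [0, 0, 0, 0]
    - [0, 0, 0, 0]
    - [0, 0, 0, 0]
    - [0, 0, 0, 0]
    - [0, 0, 0, 0]
  gripper: 100

```text
time_s: 45.98
position: [477.7, 91.6, 48.4]
eef_rot: [-0.0, 0.63, 0.776, 0.0]
wrist_force: [-0.4, -0.4, 0.6]
width: 85.2
finger_force: 0.0
```

>>> drive_tool:
  rows:
    - [0, 0, -0.6, 0]
    - [0, 0, -2.0, 0]
    - [0, 0, -4.5, 0]
    - [0, 0, -8.0, 0]
    - [0, 0, -12.0, 0]
    - [-2, -0.4, -14.0, 0]
    - [-6, -1.2, -14.0, 0]
    - [-10, -2, -14.0, 0]
    - [-14, -2.8, -14.0, 0]
    - [-18, -3.6, -14.0, 0]

```text
time_s: 46.82
position: [478.9, -93.8, 189.1]
eef_rot: [0.0, 0.63, 0.776, 0.0]
wrist_force: [0.9, -0.3, -0.4]
width: 85.3
finger_force: 0.0
```

>>> drive_tool:
  rows:
    - [-4, -0.8, 0, 0]
    - [-8, -1.6, 0, 0]
    - [-12, -2.4, 0, 0]
    - [-16, -3.2, 0, 0]
    - [-20, -4.0, 0, 0]
    - [-23, -4.6, 0, 0]
    - [-25, -5.0, 0, 0]
    - [-25, -5.0, 0, 0]
    - [-25, -5.0, 0, 0]
    - [-25, -5.0, 0, 0]

```text
time_s: 47.65
position: [481.9, -345.9, 188.7]
eef_rot: [-0.0, 0.63, 0.777, 0.0]
wrist_force: [-1.0, 0.1, 0.7]
width: 85.3
finger_force: 0.0
```

```bash
python3 v.py c14 160 330 140 440 180 400 160 420 oil_bottle,432,303,16 pepper_mill,448,232,16 soy_bottle,462,161,16 spice_jar,477,91,16 salt_shaker,490,22,16 red_sauce,418,371,16
python3 -c "
from h import *
p=manip.get_image('top')
for l in('sachet','lemon'):
  for r in manip.place_of(p,l)[:1]: print(l,np.array(r['xy'])*[640,480])"
```

```text
{'time_s': np.float64(47.65), 'position': array([ 481.9 , -345.89,  188.72]), 'wrist_force': array([-1.01,  0.14,  0.71]), 'width': np.float64(85.35), 'finger_force': np.float64(0.0)}
top oil_bottle (array([429.5, 300.1]), np.float64(0.867), 0.75)
top pepper_mill (array([447.2, 229.5]), np.float64(0.932), 0.72)
top soy_bottle (array([463.3, 158.8]), np.float64(0.888), 0.64)
top spice_jar (array([476.5,  89.5]), np.float64(0.893), 0.77)
top salt_shaker (array([489.5,  22.6]), np.float64(0.839), 0.54)
top red_sauce (array([416.1, 367.3]), np.float64(0.809), 0.6)
scene oil_bottle (array([432.7, 303.1]), np.float64(0.82), 0.95)
scene pepper_mill (array([449.2, 231.8]), np.float64(0.833), 0.58)
scene soy_bottle (array([463.9, 160. ]), np.float64(0.781), 0.78)
scene spice_jar (array([477.7,  89.3]), np.float64(0.742), 0.65)
scene salt_shaker (array([492.5,  18.6]), np.float64(0.605), 0.51)
scene red_sauce (array([421.6, 375.9]), np.float64(0.84), 0.89)
sachet [385.92  291.984]
lemon [192.32  200.784]
```

View pics/c14.png

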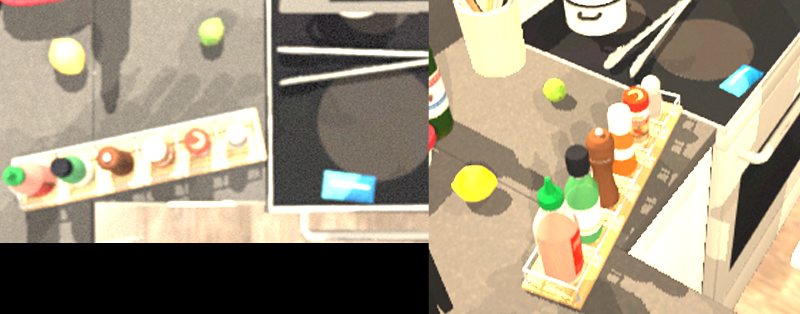

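All six stand upright in the rack, from red sauce at (555,240) down through oil, pepper, soy and spice to salt at (650,95). The sachet and lemon have not moved, and the arm is clear.

```bash
python3 -c "
from cell import manip
print(manip.sign_off())"
```

```text
the job is handed in; nothing more can be done
None
```

The oil bottle, pepper mill, soy bottle and spice jar now stand upright in the four rack places, stepping down from the red sauce to the salt; nothing was knocked over (a missed first grasp pressed the oil bottle's cap with about 30 N), and the job is handed in at about 48 s.

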